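# Close the tip box and hold the pipette ready over the open vial

## Task

The pipette has just been given a fresh tip: first shut the lid of the tip box fully, so that the remaining tips stay clean, then take the pipette that has the tip on out of its stand and carry it over the bottles to the one open vial in the rack. Finish while holding it still and upright there, ready to dispense: the tip's end over the middle of the vial's mouth and about 10 mm above its rim, not inside; do not put it down or let go. On the way the pipette must touch none of the vials, the rack, the tip box, the bottles, the jar, the beaker or the bench, and these and the other pipette stay where they are.

Things in the scene. Friction and masses are not known exactly. Their poses are not given: they have to be found in the camera images.
- tipbox_lid (a joint): Angle of the tip box's white lid in rad: 0 fully shut, 1.57 upright, stop at 2.0. Starts open; light hinge friction keeps it at any angle (about 1 N at the free edge moves it), so push it over from behind with shut fingers and press it down. Lid: flat panel with 14 mm skirt, 124 mm from hinge to free edge, 89 mm wide; shut, its outer face is 15 mm above the hinge axis.
- tipbox_hinge (a point): Middle of the lid's hinge axis, 60 mm above the bench at the far end of the tip box. Axes: x level, away from the box; y along the hinge; z up. They do not turn with the lid. At lid angle a the free edge points from here along (-cos a, 0, sin a) and the lid's outer face looks along (sin a, 0, cos a).
- stand: White pipette stand, fixed. Origin on the bench midway between its two slots; z up. Its 8 mm fork plate, top 150 mm above the bench, has 24 mm wide slots at y = +45 and -45 mm, open to -x; two posts carry it at x = +47, y = +78 and -78 mm; the foot is 12 mm thick. One pipette hangs in each slot by its collar; which is where varies. A pipette lifts straight up out of its slot.
- pipette_grip (a point): The dark blue pipette with the tip on: centre of its upright flat-sided grip, 28 mm (x) by 22 mm (y) by 60 mm high (z up along the pipette); pinch across y or x. In the stand 186 mm above the bench. Its top button ends 42 mm above this point; its 38 mm wide collar, 6 mm thick, has its underside 36 mm below; the tip's end is 161 mm below, on the axis. About 0.09 kg.
- pipette_tip (a point): The lower end of the pipette's white tip, 161 mm below pipette_grip on the pipette's axis; about 25 mm above the bench in the stand.
- pipette: The same pipette; origin on its axis at the collar's underside, 36 mm below pipette_grip and 125 mm above the tip's end; z up. Below the collar a 20 mm thick shaft 50 mm long, then a taper and a long pointed white tip. Its rectangular grip and its tip tell it from the other pipette.
- spare: The other pipette, not to be used, of the same colour: round grip 32 mm thick, no tip, its stub ends 68 mm below the collar. Origin on its axis at the underside of its collar, z up; top 78 mm above the origin.
- vial_mouth (a point): Centre of the mouth of the open vial, at rim height, 79 mm above the bench; z up. The vial is a white pot 30 mm wide, mouth 26 mm inside, 75 mm high, standing loose in the rack.
- vial_open: The open vial; origin at the centre of its underside, z up.
- rack: Aluminium rack, fixed, 46 mm (x) by 172 mm (y) by 40 mm high, with four cells in a row along y at 42 mm pitch; origin under its centre on the bench. The open vial stands in any one of the cells, capped ones in the other three.
- vial_capped0: Capped white vial in the rack, 33 mm wide over its cap, top 81 mm above the bench; origin at the centre of its underside.
- vial_capped1: Capped white vial in the rack, 33 mm wide over its cap, top 81 mm above the bench; origin at the centre of its underside.
- vial_capped2: Capped white vial in the rack, 33 mm wide over its cap, top 81 mm above the bench; origin at the centre of its underside.
- bottle_tall: Amber bottle, loose, 48 mm wide and 115 mm high, to one side of the tip box; origin at the centre of its underside. Leave it where it is.
- jar: White jar, loose, 48 mm wide and 95 mm high, on the other side of the tip box; origin at the centre of its underside. Leave it where it is.
- beaker: Glass beaker, loose, 54 mm wide and 65 mm high, behind the tip box (beyond its hinge); origin at the centre of its underside. Leave it where it is.
- tipbox: Tip box, a block 120 mm (x) by 85 mm (y) by 55 mm high with rows of tips in its top, fixed to the bench; origin under its centre on the bench, 60 mm to -x of the hinge; axes as tipbox_hinge. 75 mm high with the lid shut.
Not all that is in view belongs to the job. Leave any pink look-alike of the tipbox alone.

How it is judged:
On the way, in this order (a step that is already met when the one before it is completed fails the run):
1. the lid of the tip box is fully shut while the pipette is still in its stand (value of joint tipbox_lid below 0.08 rad and height (world z) of pipette_tip below 0.06 m), for 0.2 s.
2. the pipette is lifted out of its stand, held by the fingers (height (world z) of pipette_tip above 0.075 m and contact force between pipette and the fingers above 0.5 N and contact force between pipette and stand below 0.05 N), for 0.2 s.
At the end, for the whole second after the job is handed in: Lid below 0.08 rad; fingers hold the pipette still, within 0.14 rad of upright, tip 3-20 mm above the open vial's rim and within 9 mm of the mouth's centre, touching nothing else; bottles, jar, beaker, vials standing and, like the other pipette, within 30 mm of their start (value of joint tipbox_lid below 0.08 rad and z of pipette_tip in the frame of vial_mouth between 0.003 and 0.02 m and horizontal distance between pipette_tip and vial_mouth below 0.009 m and angle between pipette's own z axis and vertical below 0.14 rad and angle between vial_open's own z axis and vertical below 0.12 rad and linear speed of pipette below 0.02 m/s and contact force between pipette and the fingers above 0.5 N and contact force between pipette and vial_open below 0.05 N and contact force between pipette and rack below 0.05 N and contact force between pipette and stand below 0.05 N and contact force between pipette and tipbox below 0.05 N and contact force between pipette and vial_capped0 below 0.05 N and contact force between pipette and vial_capped1 below 0.05 N and contact force between pipette and vial_capped2 below 0.05 N and distance of each of bottle_tall, jar, beaker, vial_capped0, vial_capped1, vial_capped2, spare, vial_open from where it was at the start of the episode below 0.03 m and angle between each of bottle_tall, jar, beaker, vial_capped0, vial_capped1, vial_capped2's own z axis and vertical below 0.2 rad); the arm keeps its last pose, push and grip.
It fails at once if the pipette touches a vial, the rack, the tip box, a bottle, the jar, the beaker or the bench (over 0.5 N) (contact force between pipette and vial_open above 0.5 N or contact force between pipette and rack above 0.5 N or contact force between pipette and tipbox above 0.5 N or contact force between pipette and table above 0.5 N or contact force between pipette and vial_capped0 above 0.5 N or contact force between pipette and vial_capped1 above 0.5 N or contact force between pipette and vial_capped2 above 0.5 N or contact force between pipette and bottle_tall above 0.5 N or contact force between pipette and jar above 0.5 N or contact force between pipette and beaker above 0.5 N).
It fails at once if a bottle, the jar, the beaker, a vial or the other pipette is moved by more than 30 mm (distance of any of bottle_tall, jar, beaker, vial_capped0, vial_capped1, vial_capped2, vial_open, spare from where it was at the start of the episode above 0.03 m).
It also fails if it takes over 72 s, if anything falls off the work surface, if the arm or the gripper's body presses on something with over 40 N, if the wrist force passes 120 N, or if a joint passes its speed limit or range.

## Robot

A 7-joint arm with a two-finger parallel gripper is mounted at the origin on the work surface. World frame = base frame: x ahead of the robot, y to its left, z up, the work surface at z = 0. Lengths are in m, angles in rad, forces in N, time in s.
With the tool pointing down it reaches from about 0.4 to 0.85 m from the base axis. Payload 10.4 kg.
Tool frame: the origin (TCP) lies between the finger pads; the fingertips stand 8 mm ahead of it and the grasp point (between the pads) lies 11 mm behind it; z points along the fingers, x is the direction in which the jaws open and shut, and the axes are right-handed (so a half turn about z gives the same grasp; the last joint's range is limited). The gripper opens to 87 mm and grips with 3 to 60 N. Pads are 19 mm wide; open, the fingers measure 117 mm over their backs; the gripper's body (75 mm by 190 mm) begins 51 mm behind the grasp point.
Start: joints at [-1.264, 0.332, -0.065, 1.46, 0.022, 1.35, -0.088], TCP at [0.202, 0.591, 0.231] pointing down, gripper open.
Joint ranges: [-2.6, 2.6], [-0.5, 2.12], [-1.47, 1.34], [0.16, 2.42], [-1.27, 4.41], [0.06, 2.06], [-2.6, 2.6]. Speed limits (rad/s): [2.22, 2.22, 2.79, 2.79, 3.14, 3.14, 3.14].

## Interface

Orientations are given as a unit quaternion [x, y, z, w].
In Python, from bench import r, viewer gives the robot as it stands.
- The arm moves only by the tool apply_moves, never from a script. Its argument "increments" is a list of rows, each an object with "grip": the closure in counts, from 0 (fully open) to 255 (shut); "xyz": the shift along the tool's x, y, z in mm, a list of three; "rotation": the turn, a rotation vector about the tool's x, y, z in degrees, a list of three. A call has 1 to 5 rows; each row is the pose to reach, as a shift and turn from the pose measured when the call began, along the tool's axes at that moment; what a row does not reach only later rows make up. A row lasts 1/8 s, in which the tool goes at most 62.5 mm and 10.7 degrees, less where a joint would pass 70% of its speed; a pose out of reach is approached as far as the arm can. A call with a gripper value outside its range is refused whole. The fingers move at their own pace and stop on an object; "squeeze" is the grip in N (left out, the last holds). Time passes only in rows, so rows that repeat a pose let the fingers close. It gives the time, the measured TCP pose, the force and the opening at its end, in the units of the state.
- r.read_state(): the state, without advancing time (a new reading comes with each control period).
- viewer.camera(name): name is "side" or "top"; returns a dict with "img" (384x512x3 uint8, blue, green, red), "range_z" (384x512 float32, m along the optical axis (not along the pixel's ray), 0 where there is no reading), "vertical_fov" (degrees; the focal length in pixels is half the picture's height over the tangent of half this angle, whatever the lens; pixels are square), "cx", "cy" (the principal point, pixels), "rvec" (rotation vector, rad) and "tvec" (3), from world to camera coordinates, as OpenCV has them. Camera axes: x right, y down, z forward; pixel columns grow to the right and rows downward; lengths in m; the calibration is good to about 2 mm. A picture is of the moment at which its call begins.
- r.close_job(): hands the job in, once; it reports no verdict.
The state is a dict: "time": time; "joint_positions": joint angles; "joint_vel": joint speeds; "joint_torque": joint torques, N m; "ee_pos": TCP position; "eef_rot": TCP orientation; "ft_force": force on the tool from outside, world axes, zero at the start; "torque": the same for the moment, N m; "width": finger opening in m.
Only numpy, scipy, OpenCV 4.12 (cv2) and the standard library are available. Lean on these libraries where they do the work, as an engineer would, in place of code of your own. Each camera call takes 0.05 s, during which the arm holds its last target.

## Working session

There is one attempt and no reset: what is moved stays moved. The work goes in short steps, Python scripts to look and compute and a tool call to move; the robot and the scene stay as the last step left them, time stands still between calls to the robot, and variables do not carry over. Pictures are saved under pics/ and viewed, and the job is handed in when it is done.

Besides the shell and the picture viewer there is one more tool, called after "Call:" as name(argument=value, ...) on one line, values as JSON. apply_moves: Moves the arm, as the interface text tells. Its arguments: {"type":"object","properties":{"increments":{"type":"array","items":{"type":"object","properties":{"grip":{"type":"number"},"xyz":{"type":"array","items":{"type":"number"}},"rotation":{"type":"array","items":{"type":"number"}}}}},"squeeze":{"type":"number"}},"required":["increments"]}

```bash
ls; mkdir -p pics
python3 - <<'E'
from bench import r, viewer
import cv2,numpy as np
s=r.read_state();print({k:np.round(v,3) for k,v in s.items()})
for n in('side','top'):
    c=viewer.camera(n);cv2.imwrite(f'pics/{n}0.png',c['img'])
    np.savez(f'{n}0.npz',**c)
    R=cv2.Rodrigues(c['rvec'])[0];print(n,c['vertical_fov'],c['cx'],c['cy'],'pos',-R.T@np.ravel(c['tvec']),'dir',R[2])
E
```

```text
pics
{'time': np.float64(0.0), 'joint_positions': array([-1.264,  0.333, -0.065,  1.461,  0.022,  1.35 , -0.089]), 'joint_vel': array([-0.001, -0.   , -0.001, -0.001, -0.   ,  0.001,  0.001]), 'joint_torque': array([ 0.0000e+00, -6.2326e+01,  2.5000e-02, -3.8991e+01, -6.1000e-02,
        3.9000e-02,  0.0000e+00]), 'ee_pos': array([0.202, 0.591, 0.23 ]), 'eef_rot': array([ 0.814,  0.581, -0.001,  0.   ]), 'ft_force': array([ 0.6  , -0.356, -0.187]), 'torque': array([-0.085, -0.023, -0.021]), 'width': np.float64(0.087)}
side 46.05120383754321 259.69570668780176 196.7724609411096 pos [0.31105752 0.81421299 0.80174346] dir [ 0.20395095 -0.75981314 -0.61732325]
top 47.60572716634877 254.82849712539297 194.09955049274853 pos [ 0.47995717 -0.004993    1.27933274] dir [ 0.05637516  0.01987117 -0.99821189]
```

View pics/side0.png

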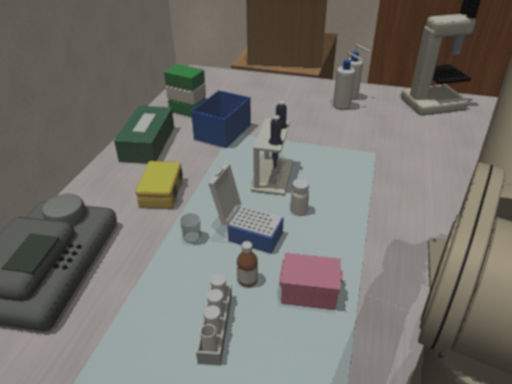

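View pics/top0.png

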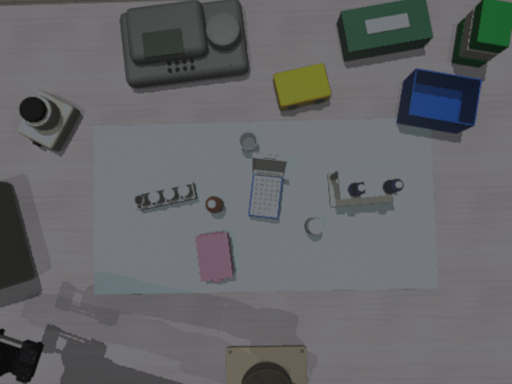

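```bash
cat > h.py <<'E'
import numpy as np,cv2
def load(n):
    c=dict(np.load(n+'.npz'));return prep(c)
def prep(c):
    c=dict(c);c['R']=cv2.Rodrigues(np.asarray(c['rvec'],float))[0];c['t']=np.ravel(c['tvec']).astype(float)
    c['f']=c['img'].shape[0]/2/np.tan(np.radians(float(c['vertical_fov']))/2);return c
def cloud(c):
    v,u=np.mgrid[:384,:512];z=c['range_z'].astype(float)
    P=np.stack([(u-c['cx'])/c['f']*z,(v-c['cy'])/c['f']*z,z],-1)
    W=(P-c['t'])@c['R'];W[z==0]=np.nan;return W
def ray(c,u,v,h):
    d=c['R'].T@np.array([(u-c['cx'])/c['f'],(v-c['cy'])/c['f'],1]);o=-c['R'].T@c['t'];return o+d*(h-o[2])/d[2]
def proj(c,p):
    q=c['R']@np.asarray(p,float)+c['t'];return q[0]/q[2]*c['f']+c['cx'],q[1]/q[2]*c['f']+c['cy']
E
python3 - <<'E'
from h import *
t=load('top0');s=load('side0')
cv2.imwrite('pics/a.png',cv2.resize(t['img'][110:250,125:285],None,fx=5,fy=5,interpolation=2)[:600])
cv2.imwrite('pics/b.png',cv2.resize(t['img'][155:250,290:420],None,fx=6,fy=6,interpolation=2))
cv2.imwrite('pics/c.png',cv2.resize(s['img'][90:290,170:350],None,fx=3,fy=3,interpolation=2)[:600])
cv2.imwrite('pics/d.png',cv2.resize(s['img'][260:370,180:260],None,fx=5,fy=5,interpolation=2))
W=cloud(t);print('valid',np.isfinite(W[...,2]).mean())
for (u,v) in [(141,200),(155,197),(169,194),(184,191),(214,205),(265,195),(268,160),(249,143),(314,227),(355,189),(390,186),(398,185),(335,190),(362,200)]:print(u,v,np.round(W[v,u],3))
E
```

```text
valid 0.99560546875
141 200 [0.542 0.353 0.015]
155 197 [0.546 0.296 0.078]
169 194 [0.553 0.256 0.083]
184 191 [0.561 0.215 0.082]
214 205 [0.519 0.129 0.113]
265 195 [ 0.546 -0.009  0.057]
268 160 [ 0.633 -0.019  0.14 ]
249 143 [0.704 0.034 0.001]
314 227 [ 0.454 -0.14   0.096]
355 189 [ 0.547 -0.23   0.208]
390 186 [ 0.553 -0.315  0.208]
398 185 [ 0.554 -0.329  0.227]
335 190 [ 0.558 -0.213  0.012]
362 200 [ 0.527 -0.29   0.012]
```

View pics/a.png

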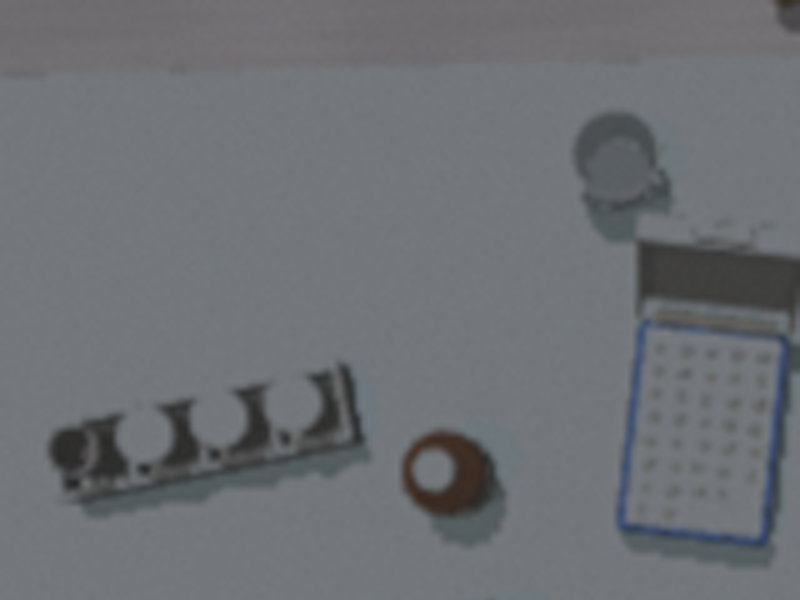

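View pics/b.png

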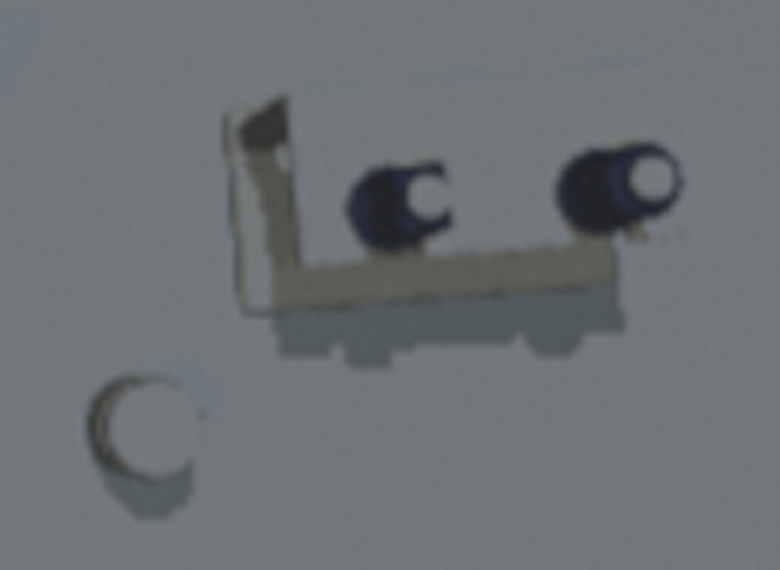

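View pics/c.png

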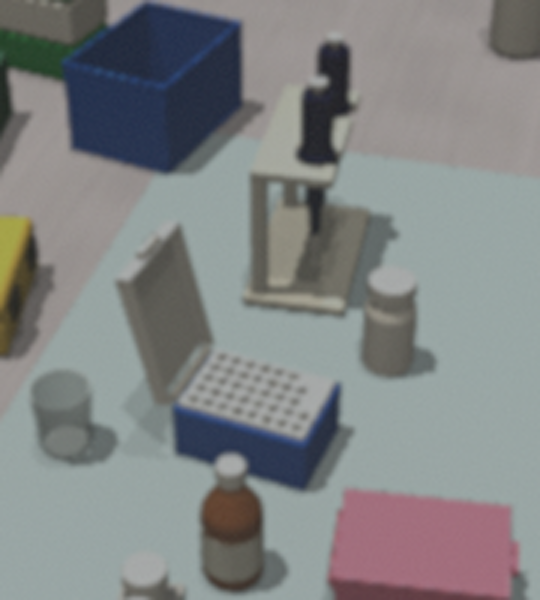

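View pics/d.png

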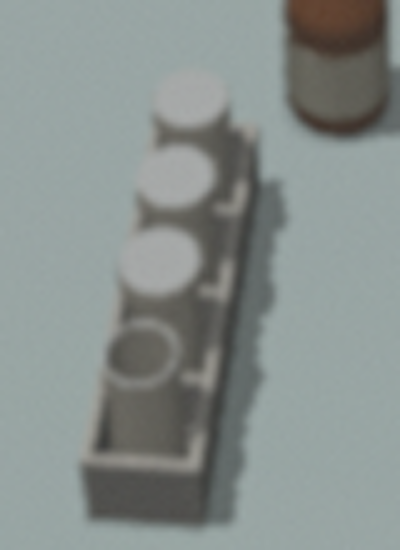

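Run:
```python
from h import *
s=load('side0');t=load('top0')
im=s['img'][98:198,245:305].astype(float)*1.3
cv2.imwrite('pics/e.png',cv2.resize(np.clip(im,0,255).astype(np.uint8),None,fx=6,fy=6,interpolation=2))
im=t['img'][165:215,325:415].astype(float)*2
cv2.imwrite('pics/f.png',cv2.resize(np.clip(im,0,255).astype(np.uint8),None,fx=8,fy=8,interpolation=2))
```

```text
(no output)
```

View pics/e.png

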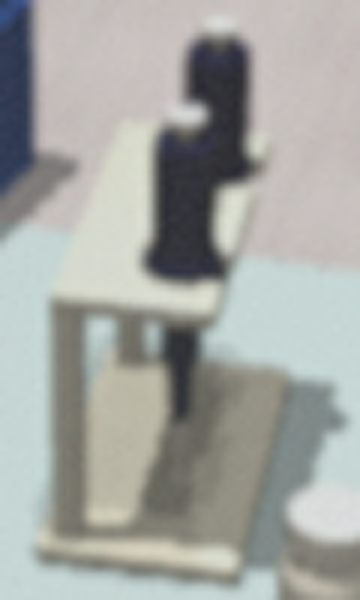

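View pics/f.png

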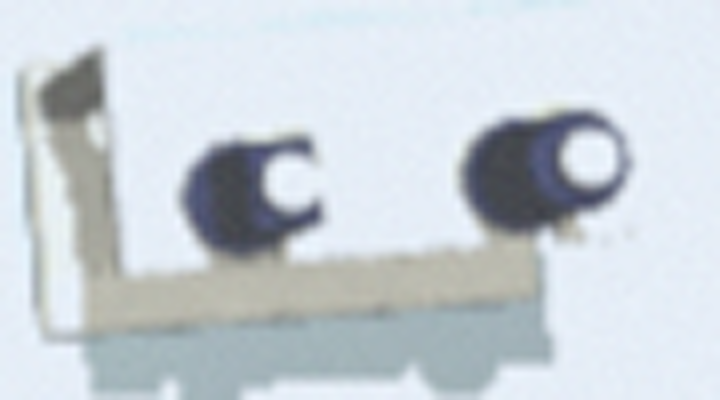

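Run:
```python
from h import *
t=load('top0');s=load('side0')
W=cloud(t);S=cloud(s)
def comps(c,W,m,lo):
    n,l,st,ce=cv2.connectedComponentsWithStats(m.astype(np.uint8))
    for i in range(1,n):
        if st[i,4]>=lo:
            P=W[l==i];print('  px',np.round(ce[i],1),'n',st[i,4],'mean',np.round(P.mean(0),4),'min',np.round(np.percentile(P,3,0),3),'max',np.round(np.percentile(P,97,0),3))
for c,W_,nm in((t,W,'top'),(s,S,'side')):
    hsv=cv2.cvtColor(c['img'],cv2.COLOR_BGR2HSV)
    x,y,z=W_[...,0],W_[...,1],W_[...,2]
    ws=(x>.35)&(x<.8)&(y>-.45)&(y<.45)
    print(nm,'caps');comps(c,W_,ws&(z>.074)&(z<.09)&(y>.18)&(y<.4),6)
    print('pip');comps(c,W_,ws&(y<-.17)&(z>.155)&(z<.26),6)
    print('pipbutton');comps(c,W_,ws&(y<-.17)&(z>.22)&(z<.26),2)
    print('plate');comps(c,W_,ws&(y<-.15)&(z>.143)&(z<.154),10)
    print('blue box');comps(c,W_,ws&(abs(y)<.1)&(z>.045)&(z<.068)&(x<.68),20)
    print('lid');comps(c,W_,ws&(abs(y)<.1)&(z>.07)&(z<.3)&(x>.55),20)
    print('bottle');comps(c,W_,ws&(y>.08)&(y<.18)&(z>.05),10)
    print('jar');comps(c,W_,ws&(y<-.09)&(y>-.2)&(x<.5)&(z>.05),10)
    print('beaker');comps(c,W_,(x>.66)&(x<.8)&(y<.12)&(y>0)&(z>.02)&(z<.08),4)
    # stand bounds
np.save('W.npy',W)
# lid plane (top cloud)
for W_ in(W,S):
    m=(W_[...,0]>.6)&(W_[...,0]<.72)&(abs(W_[...,1]+.01)<.06)&(W_[...,2]>.08)&(W_[...,2]<.2)
    P=W_[m];c0=np.median(P,0)
    n=np.linalg.svd(P-P.mean(0))[2][2];print('lid n',n,P.mean(0),P.max(0))
```

```text
top caps
  px [183.1 190.7] n 108 mean [0.5615 0.2172 0.0809] min [0.547 0.204 0.076] max [0.575 0.231 0.085]
  px [168.2 193.8] n 111 mean [0.554  0.259  0.0802] min [0.54  0.245 0.076] max [0.568 0.273 0.084]
  px [153.5 197. ] n 109 mean [0.546  0.2996 0.081 ] min [0.532 0.285 0.077] max [0.56  0.315 0.085]
  px [139.3 200.1] n 32 mean [0.5384 0.3404 0.0777] min [0.525 0.327 0.074] max [0.553 0.355 0.081]
  px [196.4 244.8] n 28 mean [0.4116 0.183  0.0766] min [0.386 0.181 0.074] max [0.431 0.187 0.08 ]
pip
  px [392.7 186.1] n 231 mean [ 0.553  -0.3236  0.2017] min [ 0.539 -0.34   0.156] max [ 0.569 -0.314  0.23 ]
  px [356.4 189.2] n 193 mean [ 0.5475 -0.2349  0.1991] min [ 0.534 -0.248  0.155] max [ 0.562 -0.223  0.23 ]
pipbutton
  px [398.  184.7] n 42 mean [ 0.5543 -0.329   0.2281] min [ 0.546 -0.336  0.225] max [ 0.561 -0.322  0.231]
  px [360.8 187.9] n 44 mean [ 0.5485 -0.2399  0.2276] min [ 0.541 -0.247  0.223] max [ 0.555 -0.232  0.232]
plate
  px [369.4 180.4] n 1442 mean [ 0.5727 -0.2799  0.1495] min [ 0.532 -0.365  0.145] max [ 0.605 -0.202  0.153]
blue box
  px [267.
[... 2430 characters left out ...]
63  0.073] max [0.643 0.026 0.179]
bottle
  px [246.6 258.6] n 496 mean [0.5199 0.1477 0.0811] min [0.501 0.13  0.052] max [0.541 0.161 0.115]
  px [303.6 269.7] n 1313 mean [0.3938 0.1401 0.0739] min [0.352 0.097 0.055] max [0.44  0.178 0.078]
jar
  px [299.8 189.9] n 362 mean [ 0.4554 -0.1324  0.0782] min [ 0.436 -0.158  0.052] max [ 0.477 -0.119  0.096]
beaker
  px [190.  224.4] n 468 mean [0.7002 0.039  0.047 ] min [0.677 0.013 0.024] max [0.724 0.063 0.064]
lid n [-0.9767719   0.13348583  0.16762512] [ 0.6293216  -0.02043583  0.14007889] [0.64772703 0.02533833 0.18904878]
lid n [-0.97428491  0.1221496   0.18933669] [ 0.6288443  -0.02051747  0.13226636] [0.65026248 0.02786247 0.18492443]
```

```bash
cat > go.py <<'E'
import sys,numpy as np
from scipy.spatial.transform import Rotation as Ro
from bench import r
s=r.read_state();p=np.array(s['ee_pos']);q=Ro.from_quat(s['eef_rot'])
H=np.array([.604,-.0168,.06]);X=np.array([np.cos(-.13),np.sin(-.13),0])
def show(pt,yaw):
    c,d=np.cos(np.radians(yaw)),np.sin(np.radians(yaw))
    M=Ro.from_matrix(np.array([[c,d,0],[d,-c,0],[0,0,-1.]]))
    print(np.round(pt,3),'xyz',np.round(q.inv().apply(np.array(pt)-p)*1e3,1),'rot',np.round(np.degrees((q.inv()*M).as_rotvec()),1))
E
cat > st.py <<'E'
from go import *
print(np.round(s['time'],2),p.round(4),'yaw',np.degrees(np.arctan2(q.as_matrix()[1,0],q.as_matrix()[0,0])).round(1),'z',q.as_matrix()[:,2].round(3),'F',np.round(s['ft_force'],1),'w',round(float(s['width']),4))
E
python3 - <<'E'
from go import *
show([.4,.3,.31],-7.5)
show([.69,-.028,.31],-7.5)
E
```

```text
[0.4  0.3  0.31] xyz [-211.4  281.3  -79.9] rot [ 0.1  0.1 78.6]
[ 0.69  -0.028  0.31 ] xyz [-427.8  661.9  -79.6] rot [ 0.1  0.1 78.6]
```

What could be mistaken (top view pixels): the pipette with tip is at (357,189), with a square-cornered grip, and the spare is at (398,185), round and wider. The tip box is at (265,195), with a pink decoy at (214,256). The open vial is the ring at (139,200), and the capped ones are at (153,197), (168,194) and (183,191). The crops confirm these choices.

Call:
apply_moves(increments=[{"grip":255,"xyz":[-20,30,-50],"rotation":[0,0,10]},{"grip":255,"xyz":[-60,80,-80],"rotation":[0,0,20]},{"grip":255,"xyz":[-95,130,-80],"rotation":[0,0,30]},{"grip":255,"xyz":[-130,180,-80],"rotation":[0,0,40]},{"grip":255,"xyz":[-165,230,-80],"rotation":[0,0,50]}])

```text
time: 0.72
ee_pos: [0.3655, 0.3611, 0.31]
eef_rot: [0.984, 0.18, -0.0, 0.0]
ft_force: [1.0, -0.4, -0.4]
width: 0.0452
```

```bash
python3 st.py
python3 - <<'E'
from go import *
show([.69,-.028,.31],-7.5)
E
```

```text
0.72 [0.3655 0.3611 0.31  ] yaw 20.8 z [-0.    -0.001 -1.   ] F [ 1.  -0.4 -0.4] w 0.0452
[ 0.69  -0.028  0.31 ] xyz [1.653e+02 4.789e+02 2.000e-01] rot [ 0.1  0.  28.3]
```

Call:
apply_moves(increments=[{"grip":255,"xyz":[18,52,0],"rotation":[0,0,7]},{"grip":255,"xyz":[36,104,0],"rotation":[0,0,14]},{"grip":255,"xyz":[54,156,0],"rotation":[0,0,21]},{"grip":255,"xyz":[75,215,0],"rotation":[0,0,28]},{"grip":255,"xyz":[95,270,0],"rotation":[0,0,28]}])

```text
time: 1.35
ee_pos: [0.551, 0.1406, 0.31]
eef_rot: [0.998, -0.064, -0.0, 0.001]
ft_force: [0.3, 0.0, 0.5]
width: 0.0015
```

```bash
python3 st.py
python3 - <<'E'
from go import *
show([.69,-.028,.31],-7.5)
E
```

```text
1.35 [0.551  0.1406 0.31  ] yaw -7.3 z [-0.001 -0.001 -1.   ] F [0.3 0.  0.5] w 0.0015
[ 0.69  -0.028  0.31 ] xyz [1.593e+02 1.495e+02 1.000e-01] rot [0.1 0.  0.2]
```

Call:
apply_moves(increments=[{"grip":255,"xyz":[45,42,0]},{"grip":255,"xyz":[90,84,0]},{"grip":255,"xyz":[130,122,0]},{"grip":255,"xyz":[159,150,0]},{"grip":255,"xyz":[159,150,0]}])

```text
$.increments[0]: bad value
```

Call:
apply_moves(increments=[{"grip":255,"xyz":[0,0,50]},{"grip":255,"xyz":[0,0,100]},{"grip":255,"xyz":[0,0,145]},{"grip":255,"xyz":[0,0,145]}])

```text
$.increments[0]: bad value
```

```bash
python3 st.py
python3 - <<'E'
from go import *
for a in (1.5,1.2,.9,.6,.3,.1,0):
    R=.095;c=-R*np.cos(a)+.015*np.sin(a);z=R*np.sin(a)+.015*np.cos(a)
    print(a,end=' ');show(H+X*(c+.013)+[0,0,z+.006],-7.5)
from bench import viewer
import cv2
c=viewer.camera('side');cv2.imwrite('pics/s1.png',c['img'])
E
```

```text
1.35 [0.551  0.1406 0.31  ] yaw -7.3 z [-0.001 -0.001 -1.   ] F [0.3 0.  0.5] w 0.0015
1.5 [ 0.625 -0.02   0.162] xyz [ 93.9 149.2 148.3] rot [0.1 0.  0.2]
1.2 [ 0.597 -0.016  0.16 ] xyz [ 65.2 149.1 150.2] rot [0.1 0.  0.2]
0.9 [ 0.57  -0.012  0.15 ] xyz [ 38.4 149.1 160.4] rot [0.1 0.  0.2]
0.6 [ 0.548 -0.009  0.132] xyz [ 15.7 149.  178.2] rot [0.1 0.  0.2]
0.3 [ 0.531 -0.007  0.108] xyz [ -0.6 148.9 201.8] rot [0.1 0.  0.2]
0.1 [ 0.525 -0.006  0.09 ] xyz [ -7.3 148.9 219.8] rot [0.1 0.  0.2]
0 [ 0.523 -0.006  0.081] xyz [ -9.3 148.9 229.2] rot [0.1 0.  0.2]
```

View pics/s1.png

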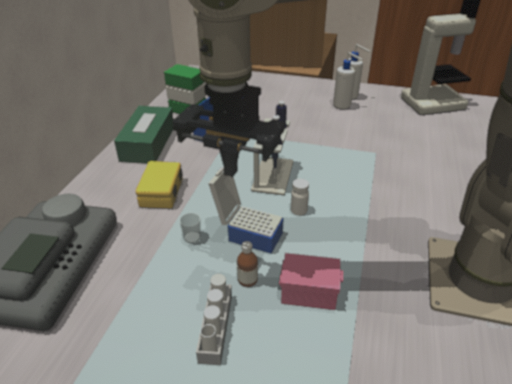

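The calls were refused because the rotation was missing, so nothing moved. In the picture the gripper is at about (232,150), high above the open lid at (226,195), and nothing is disturbed. I'll retry with rotation given.

Call:
apply_moves(increments=[{"grip":255,"xyz":[45,42,0],"rotation":[0,0,0]},{"grip":255,"xyz":[90,84,0],"rotation":[0,0,0]},{"grip":255,"xyz":[130,122,0],"rotation":[0,0,0]},{"grip":255,"xyz":[159,150,0],"rotation":[0,0,0]},{"grip":255,"xyz":[159,150,0],"rotation":[0,0,0]}])

```text
time: 2.02
ee_pos: [0.6925, -0.0414, 0.3091]
eef_rot: [0.998, -0.07, -0.0, 0.004]
ft_force: [-0.1, 0.6, -0.3]
width: 0.0002
```

Call:
apply_moves(increments=[{"grip":255,"xyz":[0,-12,50],"rotation":[0,0,0]},{"grip":255,"xyz":[0,-12,100],"rotation":[0,0,0]},{"grip":255,"xyz":[0,-12,144],"rotation":[0,0,0]},{"grip":255,"xyz":[0,-12,144],"rotation":[0,0,0]}])

```text
time: 2.52
ee_pos: [0.6917, -0.029, 0.1615]
eef_rot: [0.998, -0.069, -0.004, 0.004]
ft_force: [0.3, 0.2, 0.6]
width: 0.0005
```

```bash
python3 st.py
python3 - <<'E'
from go import *
for a in (1.5,1.2,.9,.6,.3,.1,0):
    R=.095;c=-R*np.cos(a)+.015*np.sin(a);z=R*np.sin(a)+.015*np.cos(a)
    print(a,end=' ');show(H+X*(c+.013)+[0,0,z+.006],-7.5)
from bench import viewer
import cv2
c=viewer.camera('side');cv2.imwrite('pics/s2.png',c['img'])
E
```

```text
2.52 [ 0.6917 -0.029   0.1615] yaw -7.9 z [-0.008 -0.007 -1.   ] F [0.3 0.2 0.6] w 0.0005
1.5 [ 0.625 -0.02   0.162] xyz [-67.3  -0.1   0.2] rot [ 0.5  0.4 -0.4]
1.2 [ 0.597 -0.016  0.16 ] xyz [-96.    0.1   2.2] rot [ 0.5  0.4 -0.4]
0.9 [ 0.57  -0.012  0.15 ] xyz [-122.8    0.3   12.6] rot [ 0.5  0.4 -0.4]
0.6 [ 0.548 -0.009  0.132] xyz [-145.3    0.3   30.5] rot [ 0.5  0.4 -0.4]
0.3 [ 0.531 -0.007  0.108] xyz [-161.5    0.3   54.2] rot [ 0.5  0.4 -0.4]
0.1 [ 0.525 -0.006  0.09 ] xyz [-168.1    0.2   72.3] rot [ 0.5  0.4 -0.4]
0 [ 0.523 -0.006  0.081] xyz [-1.70e+02  1.00e-01  8.17e+01] rot [ 0.5  0.4 -0.4]
```

View pics/s2.png

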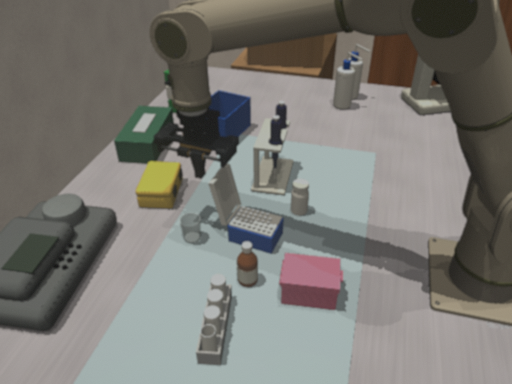

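The shut fingers are at (200,165), behind the lid at (226,195), and clear of the beaker at (190,228). Next I push the lid over, slowly.

Call:
apply_moves(increments=[{"grip":255,"xyz":[-25,0,0],"rotation":[0.5,0.4,0]},{"grip":255,"xyz":[-45,0,0],"rotation":[0.5,0.4,0]},{"grip":255,"xyz":[-60,0,0],"rotation":[0.5,0.4,0]},{"grip":255,"xyz":[-72,0,0],"rotation":[0.5,0.4,0]},{"grip":255,"xyz":[-82,0,1],"rotation":[0.5,0.4,0]}])

```text
time: 3.2
ee_pos: [0.6125, -0.018, 0.1655]
eef_rot: [0.998, -0.069, 0.004, -0.001]
ft_force: [0.6, -0.2, 0.5]
width: 0.0004
```

```bash
python3 st.py
python3 - <<'E'
from go import *
for a in (1.5,1.2,.9,.6,.3,.1,0):
    R=.095;c=-R*np.cos(a)+.015*np.sin(a);z=R*np.sin(a)+.015*np.cos(a)
    print(a,end=' ');show(H+X*(c+.013)+[0,0,z+.006],-7.5)
from bench import viewer
import cv2
c=viewer.camera('side');cv2.imwrite('pics/s3.png',c['img'])
E
```

```text
3.2 [ 0.6125 -0.018   0.1655] yaw -8.0 z [ 0.008  0.001 -1.   ] F [ 0.6 -0.2  0.5] w 0.0004
1.5 [ 0.625 -0.02   0.162] xyz [12.6 -0.2  3.8] rot [-0.1 -0.4 -0.5]
1.2 [ 0.597 -0.016  0.16 ] xyz [-16.1   0.1   5.5] rot [-0.1 -0.4 -0.5]
0.9 [ 0.57  -0.012  0.15 ] xyz [-43.    0.3  15.5] rot [-0.1 -0.4 -0.5]
0.6 [ 0.548 -0.009  0.132] xyz [-65.8   0.6  33. ] rot [-0.1 -0.4 -0.5]
0.3 [ 0.531 -0.007  0.108] xyz [-82.3   0.8  56.5] rot [-0.1 -0.4 -0.5]
0.1 [ 0.525 -0.006  0.09 ] xyz [-89.2   0.9  74.5] rot [-0.1 -0.4 -0.5]
0 [ 0.523 -0.006  0.081] xyz [-91.2   0.9  83.9] rot [-0.1 -0.4 -0.5]
```

View pics/s3.png

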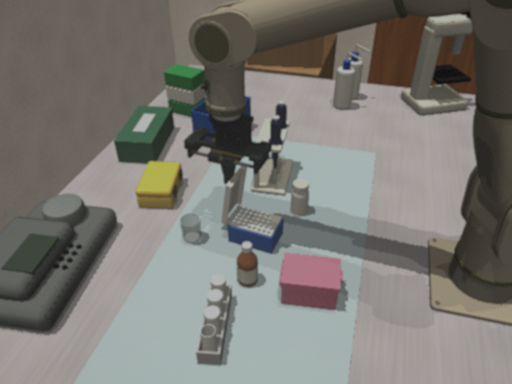

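The lid at (234,190) has come upright against the fingers at (229,170), and the push is working. I'll keep following its arc.

Call:
apply_moves(increments=[{"grip":255,"xyz":[-16,0,5],"rotation":[0,0,0]},{"grip":255,"xyz":[-30,0,10],"rotation":[0,0,0]},{"grip":255,"xyz":[-43,0,15],"rotation":[0,0,0]},{"grip":255,"xyz":[-55,0,23],"rotation":[0,0,0]},{"grip":255,"xyz":[-66,0,33],"rotation":[0,0,0]}])

```text
time: 3.88
ee_pos: [0.5461, -0.0088, 0.1317]
eef_rot: [0.998, -0.069, 0.003, -0.001]
ft_force: [1.4, -1.0, -0.3]
width: 0.0003
```

```bash
python3 st.py
python3 - <<'E'
from go import *
for a in (.6,.3,.1,0):
    R=.095;c=-R*np.cos(a)+.015*np.sin(a);z=R*np.sin(a)+.015*np.cos(a)
    print(a,end=' ');show(H+X*(c+.013)+[0,0,z+.006],-7.5)
from bench import viewer
import cv2
c=viewer.camera('side');cv2.imwrite('pics/s4.png',c['img'])
E
```

```text
3.88 [ 0.5461 -0.0088  0.1317] yaw -8.0 z [ 0.007  0.001 -1.   ] F [ 1.4 -1.  -0.3] w 0.0003
0.6 [ 0.548 -0.009  0.132] xyz [ 1.5  0.4 -0.3] rot [-0.1 -0.4 -0.5]
0.3 [ 0.531 -0.007  0.108] xyz [-15.    0.6  23.2] rot [-0.1 -0.4 -0.5]
0.1 [ 0.525 -0.006  0.09 ] xyz [-21.8   0.7  41.2] rot [-0.1 -0.4 -0.5]
0 [ 0.523 -0.006  0.081] xyz [-23.9   0.8  50.6] rot [-0.1 -0.4 -0.5]
```

View pics/s4.png

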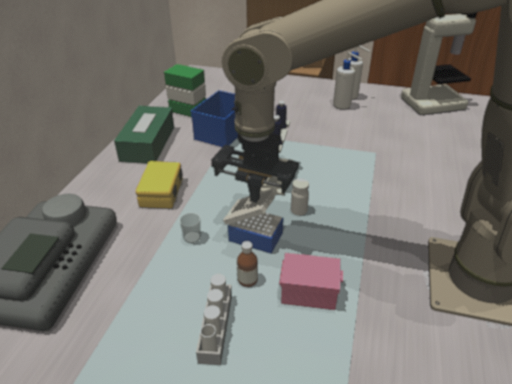

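The lid at (252,205) is about half shut under the fingers. I'll press it on down.

Call:
apply_moves(increments=[{"grip":255,"xyz":[-8,0,12],"rotation":[0,0,0]},{"grip":255,"xyz":[-15,0,24],"rotation":[0,0,0]},{"grip":255,"xyz":[-20,0,36],"rotation":[0,0,0]},{"grip":255,"xyz":[-23,0,46],"rotation":[0,0,0]},{"grip":255,"xyz":[-24,0,51],"rotation":[0,0,0]}])

```text
time: 4.55
ee_pos: [0.5215, -0.0053, 0.0819]
eef_rot: [0.998, -0.07, 0.002, -0.002]
ft_force: [-26.9, -0.7, 75.9]
width: -0.0
```

Call:
apply_moves(increments=[{"grip":255,"xyz":[0,0,2],"rotation":[0,0,0]},{"grip":255,"xyz":[0,0,2],"rotation":[0,0,0]}])

```text
time: 4.8
ee_pos: [0.5215, -0.0054, 0.0826]
eef_rot: [0.998, -0.07, 0.002, -0.003]
ft_force: [-18.8, 0.4, 43.7]
width: 0.0005
```

```bash
python3 st.py
python3 - <<'E'
from go import *
from bench import viewer
import cv2
c=viewer.camera('side');cv2.imwrite('pics/s5.png',c['img'])
E
```

```text
4.8 [ 0.5215 -0.0054  0.0826] yaw -8.0 z [ 0.004  0.005 -1.   ] F [-18.8   0.4  43.7] w 0.0005
```

View pics/s5.png

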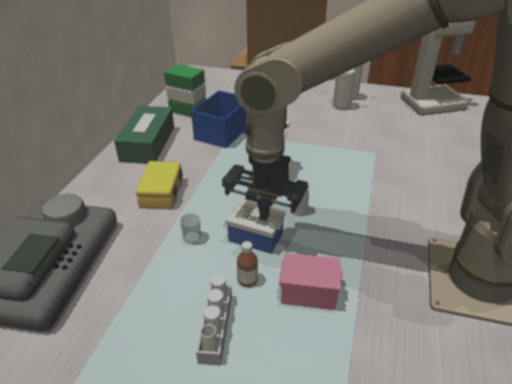

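Call:
apply_moves(increments=[{"grip":255,"xyz":[0,0,-15],"rotation":[0,0,0]},{"grip":128,"xyz":[0,0,-70],"rotation":[0,0,0]},{"grip":0,"xyz":[0,0,-130],"rotation":[0,0,0]},{"grip":0,"xyz":[0,0,-190],"rotation":[0,0,-5]},{"grip":0,"xyz":[0,0,-220],"rotation":[0,0,-12]}])

```text
time: 5.48
ee_pos: [0.5215, -0.0066, 0.3059]
eef_rot: [0.999, 0.036, 0.004, -0.003]
ft_force: [0.3, 0.2, 0.3]
width: 0.0323
```

```bash
python3 st.py
python3 - <<'E'
from go import *
show([.549,-.2395,.30],3.7)
from h import *
from bench import viewer
c=prep(viewer.camera('side'));cv2.imwrite('pics/s6.png',c['img'])
for c in (c,prep(viewer.camera('top'))):
    W=cloud(c);Yb=np.array([-X[1],X[0],0])
    d=W-H;a=d@X;b=d@Yb
    m=(a>-.115)&(a<.0)&(abs(b)<.035)&(W[...,2]>.03)&(W[...,2]<.12)
    P=np.c_[a[m],W[...,2][m]];print(m.sum(),np.median(P[:,1]),np.polyfit(P[:,0],P[:,1],1))
    for z in np.histogram(P[:,1],bins=np.arange(.03,.125,.01)):print(z)
E
```

```text
5.48 [ 0.5215 -0.0066  0.3059] yaw 4.2 z [ 0.008  0.006 -1.   ] F [0.3 0.2 0.3] w 0.0323
[ 0.549 -0.24   0.3  ] xyz [ 10.5 234.3   4.8] rot [-0.3 -0.5  0.5]
843 0.07415585835393215 [-0.00134921  0.07403678]
[  0   0   0   1 842   0   0   0   0]
[0.03 0.04 0.05 0.06 0.07 0.08 0.09 0.1  0.11 0.12]
  return _methods._mean(a, axis=axis, dtype=dtype,
  ret = ret.dtype.type(ret / rcount)
Traceback (most recent call last):
TypeError: expected non-empty vector for x
```

View pics/s6.png

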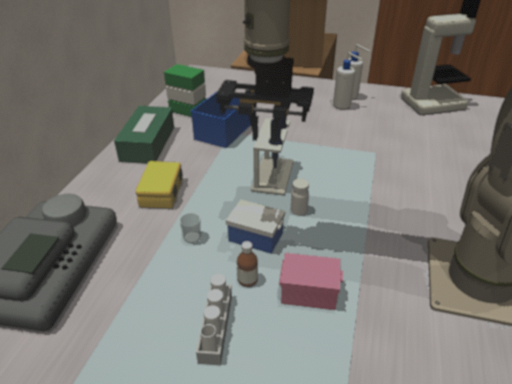

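The lid at (257,217) is flat and shut, with a fitted slope of 0.001 rad and its top at 74 mm. On to the pipette.

Call:
apply_moves(increments=[{"grip":0,"xyz":[2,60,0],"rotation":[-0.3,-0.5,0.5]},{"grip":0,"xyz":[5,120,0],"rotation":[-0.3,-0.5,0.5]},{"grip":0,"xyz":[8,175,0],"rotation":[-0.3,-0.5,0.5]},{"grip":0,"xyz":[10,220,4],"rotation":[-0.3,-0.5,0.5]},{"grip":0,"xyz":[10,234,5],"rotation":[-0.3,-0.5,0.5]}])

```text
time: 6.2
ee_pos: [0.5479, -0.2422, 0.2982]
eef_rot: [1.0, 0.029, -0.001, 0.0]
ft_force: [0.1, -0.1, 0.1]
width: 0.0848
```

Call:
apply_moves(increments=[{"grip":0,"xyz":[0,0,0],"rotation":[0,0,0]},{"grip":0,"xyz":[0,0,0],"rotation":[0,0,0]}])

```text
time: 6.45
ee_pos: [0.5482, -0.2407, 0.2977]
eef_rot: [1.0, 0.029, -0.001, 0.0]
ft_force: [0.4, 0.7, 1.3]
width: 0.0864
```

```bash
python3 st.py
python3 - <<'E'
from go import *
show([.549,-.2395,.26],3.7)
show([.549,-.2395,.178],3.7)
from h import *
from bench import viewer
c=prep(viewer.camera('side'));cv2.imwrite('pics/s7.png',cv2.resize(c['img'][20:200,190:350],None,fx=3.3,fy=3.3))
c=prep(viewer.camera('top'));cv2.imwrite('pics/t7.png',cv2.resize(c['img'][130:260,280:440],None,fx=4,fy=4))
E
```

```text
6.45 [ 0.5482 -0.2407  0.2977] yaw 3.4 z [-0.002 -0.    -1.   ] F [0.4 0.7 1.3] w 0.0864
[ 0.549 -0.24   0.26 ] xyz [ 1.  -1.1 37.7] rot [-0.   0.1 -0.3]
[ 0.549 -0.24   0.178] xyz [  1.2  -1.1 119.7] rot [-0.   0.1 -0.3]
```

View pics/s7.png

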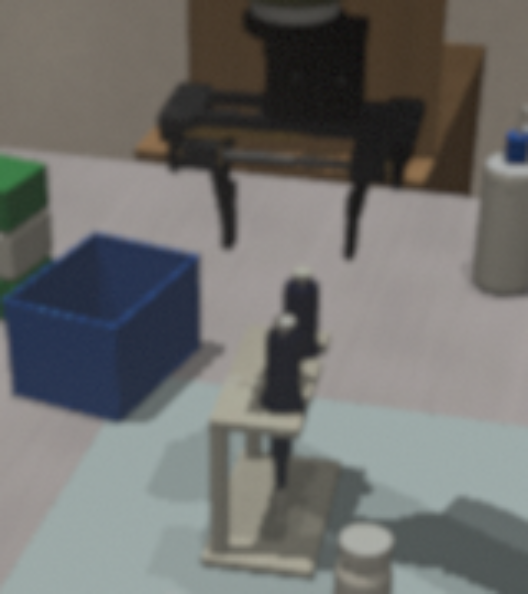

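The fingers, at crop (228,240) and (350,250), straddle the near pipette at (285,365) in x. I'll descend now.

Call:
apply_moves(increments=[{"grip":0,"xyz":[1,-1,30],"rotation":[0,0.1,-0.3]},{"grip":0,"xyz":[1,-1,60],"rotation":[0,0.1,-0.3]},{"grip":0,"xyz":[1,-1,90],"rotation":[0,0.1,-0.3]},{"grip":0,"xyz":[1,-1,110],"rotation":[0,0.1,-0.3]},{"grip":0,"xyz":[1,-1,118],"rotation":[0,0.1,-0.3]}])

```text
time: 7.18
ee_pos: [0.5491, -0.2381, 0.1794]
eef_rot: [0.999, 0.033, -0.0, -0.0]
ft_force: [-0.3, 0.5, 0.4]
width: 0.087
```

```bash
python3 st.py
python3 - <<'E'
from go import *
show([.549,-.2395,.179],3.7)
from h import *
from bench import viewer
c=prep(viewer.camera('side'));cv2.imwrite('pics/s8.png',cv2.resize(c['img'][50:200,220:350],None,fx=4,fy=4))
E
```

```text
7.18 [ 0.5491 -0.2381  0.1794] yaw 3.8 z [-0.     0.001 -1.   ] F [-0.3  0.5  0.4] w 0.087
[ 0.549 -0.24   0.179] xyz [-0.2  1.4  0.4] rot [-0.   0.   0.1]
```

View pics/s8.png

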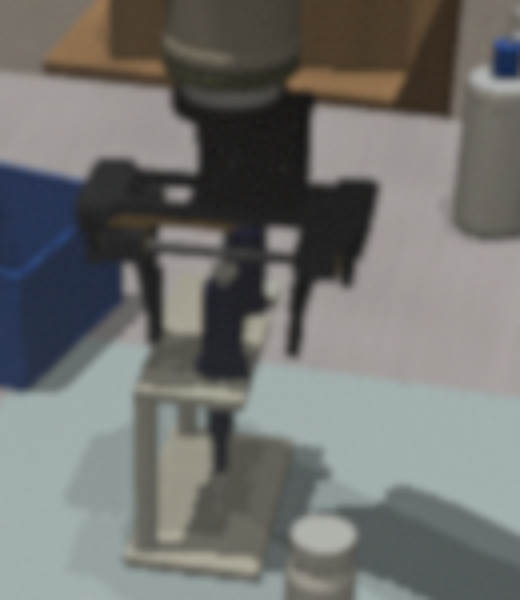

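The fingers are on both sides of the grip, at crop (155,340) and (295,340), above the plate. Close now.

Call:
apply_moves(increments=[{"grip":255,"xyz":[0,1,0],"rotation":[0,0,0]},{"grip":255,"xyz":[0,1,0],"rotation":[0,0,0]},{"grip":255,"xyz":[0,1,0],"rotation":[0,0,0]},{"grip":255,"xyz":[0,1,0],"rotation":[0,0,0]},{"grip":255,"xyz":[0,1,0],"rotation":[0,0,0]}], squeeze=25)

```text
time: 7.85
ee_pos: [0.5491, -0.2393, 0.1792]
eef_rot: [0.999, 0.033, -0.0, -0.0]
ft_force: [0.5, 0.1, 0.0]
width: 0.0452
```

Call:
apply_moves(increments=[{"grip":255,"xyz":[0,0,0],"rotation":[0,0,0]},{"grip":255,"xyz":[0,0,0],"rotation":[0,0,0]},{"grip":255,"xyz":[0,0,0],"rotation":[0,0,0]}])

```text
time: 8.22
ee_pos: [0.5491, -0.2393, 0.1791]
eef_rot: [0.999, 0.033, -0.0, -0.0]
ft_force: [-0.4, -0.1, -0.8]
width: 0.0276
```

Call:
apply_moves(increments=[{"grip":255,"xyz":[0,0,-10],"rotation":[0,0,0]},{"grip":255,"xyz":[0,0,-25],"rotation":[0,0,0]},{"grip":255,"xyz":[0,0,-45],"rotation":[0,0,0]},{"grip":255,"xyz":[0,0,-65],"rotation":[0,0,0]},{"grip":255,"xyz":[0,0,-80],"rotation":[0,0,0]}])

```text
time: 8.85
ee_pos: [0.5494, -0.2396, 0.261]
eef_rot: [0.999, 0.033, 0.0, -0.0]
ft_force: [0.9, -0.2, -1.6]
width: 0.0277
```

```bash
python3 st.py
python3 - <<'E'
from h import *
from bench import viewer
c=prep(viewer.camera('side'));cv2.imwrite('pics/s9.png',cv2.resize(c['img'][20:200,220:350],None,fx=3.3,fy=3.3))
E
```

```text
8.85 [ 0.5494 -0.2396  0.261 ] yaw 3.8 z [ 0.001  0.    -1.   ] F [ 0.9 -0.2 -1.6] w 0.0277
```

View pics/s9.png

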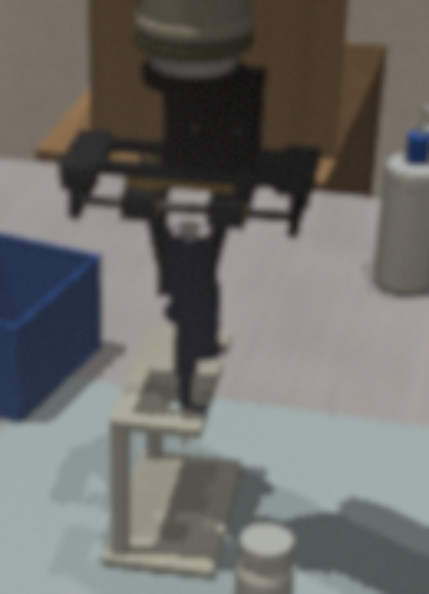

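Call:
apply_moves(increments=[{"grip":255,"xyz":[0,0,-20],"rotation":[0,0,0]},{"grip":255,"xyz":[0,0,-45],"rotation":[0,0,0]},{"grip":255,"xyz":[0,0,-70],"rotation":[0,0,0]},{"grip":255,"xyz":[0,0,-85],"rotation":[0,0,0]},{"grip":255,"xyz":[0,0,-85],"rotation":[0,0,0]}])

```text
time: 9.52
ee_pos: [0.5499, -0.2401, 0.3482]
eef_rot: [0.999, 0.033, 0.002, 0.0]
ft_force: [-0.4, 1.0, -0.3]
width: 0.0279
```

```bash
python3 st.py
python3 - <<'E'
from go import *
show([.539,.0,.345],3.7)
from h import *
from bench import viewer
c=prep(viewer.camera('side'));cv2.imwrite('pics/s10.png',cv2.resize(c['img'][0:180,220:350],None,fx=3.3,fy=3.3))
E
```

```text
9.52 [ 0.5499 -0.2401  0.3482] yaw 3.8 z [ 0.004 -0.001 -1.   ] F [-0.4  1.  -0.3] w 0.0279
[0.539 0.    0.345] xyz [   5.  -240.3    3. ] rot [ 0.  -0.2  0.1]
```

View pics/s10.png

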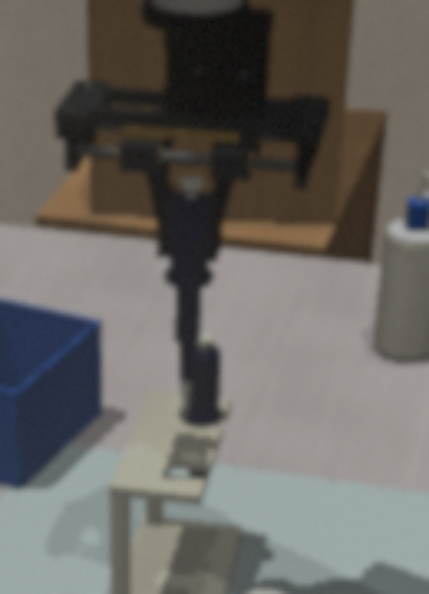

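The pipette hangs upright at crop (190,270) and is clear of the plate. The spare stays in its slot at (203,380). Carrying it across.

Call:
apply_moves(increments=[{"grip":255,"xyz":[0,-35,0],"rotation":[0,0,0]},{"grip":255,"xyz":[1,-80,0],"rotation":[0,0,0]},{"grip":255,"xyz":[2,-130,0],"rotation":[0,0,0]},{"grip":255,"xyz":[4,-180,0],"rotation":[0,0,0]},{"grip":255,"xyz":[5,-230,0],"rotation":[0,0,0]}])

```text
time: 10.2
ee_pos: [0.5388, -0.0083, 0.346]
eef_rot: [0.999, 0.033, 0.001, 0.0]
ft_force: [1.0, -0.1, -0.3]
width: 0.0278
```

```bash
python3 st.py
python3 - <<'E'
from go import *
show([.539,.3415,.345],3.7)
from h import *
from bench import viewer
c=prep(viewer.camera('side'));cv2.imwrite('pics/s11.png',c['img'])
E
```

```text
10.2 [ 0.5388 -0.0083  0.346 ] yaw 3.8 z [ 0.001 -0.    -1.   ] F [ 1.  -0.1 -0.3] w 0.0278
[0.539 0.342 0.345] xyz [  23.5 -349.     0.9] rot [ 0.  -0.1  0.1]
```

View pics/s11.png

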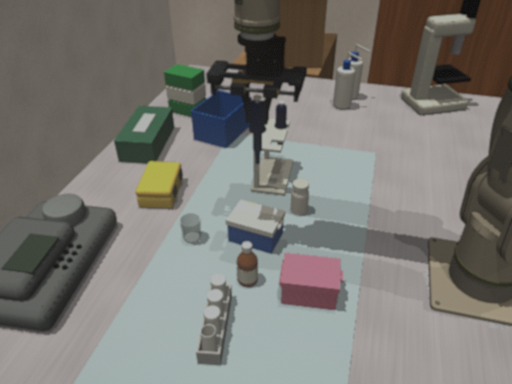

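The tip shows faintly at (259,180), and the pipette is above the shut lid. Nothing has moved. Carrying on.

Call:
apply_moves(increments=[{"grip":255,"xyz":[3,-40,0],"rotation":[0,0,0]},{"grip":255,"xyz":[6,-90,0],"rotation":[0,0,0]},{"grip":255,"xyz":[9,-140,0],"rotation":[0,0,0]},{"grip":255,"xyz":[13,-190,0],"rotation":[0,0,0]},{"grip":255,"xyz":[16,-230,0],"rotation":[0,0,0]}])

```text
time: 10.88
ee_pos: [0.5367, 0.2324, 0.3446]
eef_rot: [0.999, 0.038, -0.001, -0.001]
ft_force: [0.5, -0.3, -0.4]
width: 0.0275
```

```bash
python3 st.py
python3 - <<'E'
from go import *
show([.539,.3415,.345],3.7)
E
```

```text
10.88 [0.5367 0.2324 0.3446] yaw 4.4 z [-0.002  0.002 -1.   ] F [ 0.5 -0.3 -0.4] w 0.0275
[0.539 0.342 0.345] xyz [  10.6 -108.7   -0.2] rot [-0.1  0.1  0.7]
```

Call:
apply_moves(increments=[{"grip":255,"xyz":[3,-35,0],"rotation":[-0.1,0.1,0.5]},{"grip":255,"xyz":[7,-70,0],"rotation":[-0.1,0.1,0.5]},{"grip":255,"xyz":[9,-95,0],"rotation":[-0.1,0.1,0.5]},{"grip":255,"xyz":[10,-108,0],"rotation":[-0.1,0.1,0.5]},{"grip":255,"xyz":[10,-108,0],"rotation":[-0.1,0.1,0.5]}])

```text
time: 11.5
ee_pos: [0.5382, 0.341, 0.3439]
eef_rot: [0.999, 0.034, -0.0, 0.0]
ft_force: [0.3, -0.5, 0.1]
width: 0.0279
```

```bash
python3 st.py
python3 - <<'E'
from go import *
from h import *
from bench import viewer
c=prep(viewer.camera('side'));cv2.imwrite('pics/s12.png',cv2.resize(c['img'][150:374,130:330],None,fx=2.6,fy=2.6,interpolation=2))
np.savez('s12.npz',**c)
print(proj(c,[p[0],p[1],p[2]-.154]))
W=cloud(c);m=(np.hypot(W[...,0]-p[0],W[...,1]-p[1])<.025)&(W[...,2]>.12)&(W[...,2]<.33)
P=W[m]
for z in np.arange(.12,.33,.02):
    k=P[(P[:,2]>z)&(P[:,2]<z+.02)]
    if len(k):print(round(z,2),len(k),k.mean(0).round(4))
print('minz',np.sort(P[:,2])[:8].round(3))
E
```

```text
11.5 [0.5382 0.341  0.3439] yaw 3.9 z [-0.001 -0.001 -1.   ] F [ 0.3 -0.5  0.1] w 0.0279
(np.float64(203.95762441555254), np.float64(290.67202374019695))
0.18 9 [0.5371 0.3413 0.1944]
0.2 26 [0.5364 0.3422 0.2112]
0.22 40 [0.5359 0.3437 0.2312]
0.24 57 [0.5356 0.3446 0.2504]
0.26 86 [0.5342 0.3474 0.2719]
0.28 114 [0.5341 0.3473 0.2899]
0.3 137 [0.5326 0.3505 0.3149]
0.32 119 [0.5349 0.3514 0.3238]
minz [0.188 0.19  0.19  0.192 0.196 0.196 0.198 0.199]
```

View pics/s12.png

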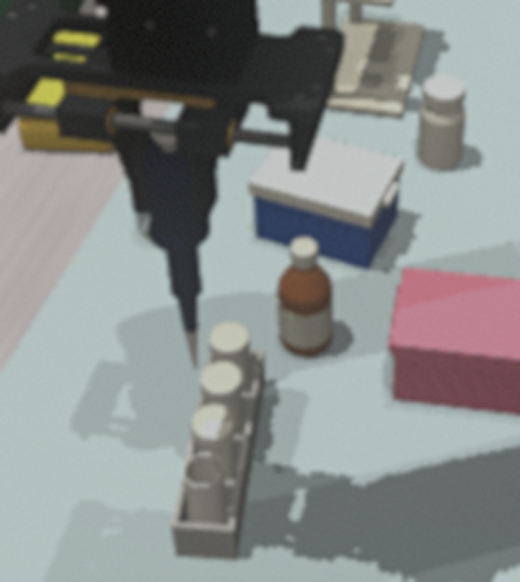

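The tip is at crop (195,365) (expected full-image pixel (204,291)), directly above the open vial's ring at (205,470). The axis is upright and the tip measures about (0.537,0.341,0.189). Lowering most of the way.

Call:
apply_moves(increments=[{"grip":255,"xyz":[1,-1,20],"rotation":[0,0,0]},{"grip":255,"xyz":[1,-1,40],"rotation":[0,0,0]},{"grip":255,"xyz":[1,-1,60],"rotation":[0,0,0]},{"grip":255,"xyz":[1,-1,75],"rotation":[0,0,0]},{"grip":255,"xyz":[1,-1,80],"rotation":[0,0,0]}])

```text
time: 12.18
ee_pos: [0.5395, 0.34, 0.2637]
eef_rot: [0.999, 0.033, -0.0, 0.001]
ft_force: [-0.3, 0.4, -0.7]
width: 0.028
```

```bash
python3 st.py
python3 - <<'E'
from go import *
from h import *
from bench import viewer
c=prep(viewer.camera('side'));cv2.imwrite('pics/s13.png',cv2.resize(c['img'][230:374,150:290],None,fx=4,fy=4,interpolation=2))
print(proj(c,[p[0],p[1],p[2]-.154]),'mouth',proj(c,[.539,.3415,.079]))
W=cloud(c);m=(np.hypot(W[...,0]-p[0],W[...,1]-p[1])<.025)&(W[...,2]>.07)&(W[...,2]<.25)
P=W[m]
for z in np.arange(.07,.25,.02):
    k=P[(P[:,2]>z)&(P[:,2]<z+.02)]
    if len(k):print(round(z,2),len(k),k.mean(0).round(4))
k=P[P[:,2]>.088];print('minz',np.sort(k[:,2])[:8].round(3))
E
```

```text
12.18 [0.5395 0.34   0.2637] yaw 3.8 z [-0.001 -0.002 -1.   ] F [-0.3  0.4 -0.7] w 0.028
(np.float64(206.78928388251836), np.float64(318.70965846359644)) mouth (np.float64(207.9646678452662), np.float64(329.51355472795115))
0.07 130 [0.5399 0.3408 0.0758]
0.09 1 [0.539  0.3403 0.1094]
0.11 16 [0.5377 0.3404 0.1218]
0.13 27 [0.5374 0.3417 0.141 ]
0.15 38 [0.5366 0.3433 0.1602]
0.17 50 [0.5361 0.3453 0.1806]
0.19 90 [0.5353 0.3462 0.2   ]
0.21 65 [0.5352 0.347  0.217 ]
0.23 191 [0.5354 0.3503 0.2409]
minz [0.109 0.112 0.113 0.114 0.117 0.118 0.118 0.121]
```

View pics/s13.png

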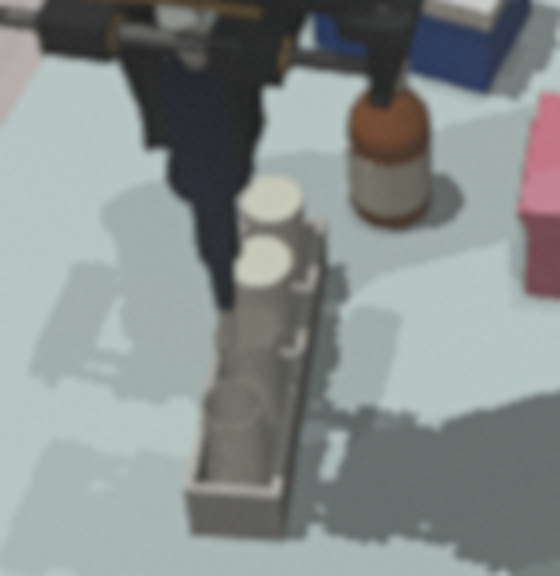

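The tip ends at about z = 0.109 above the ring at crop (235,405), full image (209,331). The predicted mouth is (208,330), so they agree. Final 20 mm.

Call:
apply_moves(increments=[{"grip":255,"xyz":[0,-1,7],"rotation":[0,0,0]},{"grip":255,"xyz":[0,-1,13],"rotation":[0,0,0]},{"grip":255,"xyz":[0,-1,18],"rotation":[0,0,0]},{"grip":255,"xyz":[0,-1,19],"rotation":[0,0,0]},{"grip":255,"xyz":[0,-1,19],"rotation":[0,0,0]}])

```text
time: 12.85
ee_pos: [0.5395, 0.3412, 0.2447]
eef_rot: [0.999, 0.033, -0.0, 0.001]
ft_force: [0.0, 0.3, -0.8]
width: 0.0274
```

```bash
python3 st.py
python3 - <<'E'
from go import *
from h import *
from bench import viewer
c=prep(viewer.camera('side'));cv2.imwrite('pics/s14.png',cv2.resize(c['img'][200:374,150:310],None,fx=3.4,fy=3.4,interpolation=2))
print(proj(c,[p[0],p[1],p[2]-.154]),'mouth',proj(c,[.539,.3415,.079]))
W=cloud(c);m=(np.hypot(W[...,0]-p[0],W[...,1]-p[1])<.025)&(W[...,2]>.066)&(W[...,2]<.25)
P=W[m]
for z in np.arange(.066,.25,.02):
    k=P[(P[:,2]>z)&(P[:,2]<z+.02)]
    if len(k):print(round(z,3),len(k),k.mean(0).round(4))
k=P[P[:,2]>.083];print('minz',np.sort(k[:,2])[:8].round(3))
s1=W;x,y,z=W[...,0],W[...,1],W[...,2]
for nm,q in dict(bottle=(.521,.138,.05,.12,.025),jar=(.456,-.138,.05,.1,.026),beaker=(.702,.039,.03,.07,.03),spare=(.5555,-.328,.22,.235,.02)).items():
    m=(np.hypot(x-q[0],y-q[1])<q[4]+.01)&(z>q[2])&(z<q[3]);print(nm,m.sum(),W[m].mean(0).round(3))
E
python3 st.py
```

```text
12.85 [0.5395 0.3412 0.2447] yaw 3.8 z [-0.001 -0.001 -1.   ] F [ 0.   0.3 -0.8] w 0.0274
(np.float64(207.33761417127653), np.float64(325.56116233639403)) mouth (np.float64(207.9646678452662), np.float64(329.51355472795115))
0.066 159 [0.5396 0.3424 0.0735]
0.086 9 [0.5382 0.3414 0.0982]
0.106 20 [0.5378 0.3432 0.1175]
0.126 30 [0.5369 0.3446 0.1367]
0.146 37 [0.5369 0.3458 0.1546]
0.166 89 [0.5351 0.3474 0.1763]
0.186 77 [0.5354 0.3478 0.1953]
0.206 151 [0.5351 0.352  0.2205]
0.226 179 [0.5359 0.3505 0.2375]
0.246 48 [0.5384 0.3507 0.2481]
minz [0.091 0.091 0.097 0.097 0.099 0.1   0.101 0.102]
bottle 254 [0.516 0.15  0.067]
jar 359 [ 0.456 -0.132  0.078]
beaker 0 [nan nan nan]
spare 21 [ 0.556 -0.327  0.226]
12.9 [0.5395 0.3412 0.2448] yaw 3.8 z [-0.001 -0.001 -1.   ] F [-0.6  0.3 -2. ] w 0.0278<stdin>:14: RuntimeWarning: Mean of empty slice.
  ret = um.true_divide(
```

View pics/s14.png

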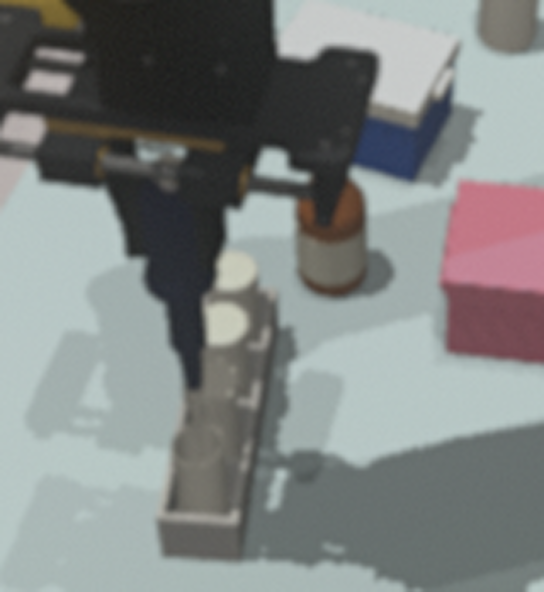

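The tip is at about (0.539,0.341,0.0905), centred over the ring at crop (200,445) and about 11 mm above the rim. It is upright and settled. Handing in.

```bash
python3 -c "
from bench import r
print(r.close_job())"
```

```text
the job is handed in; nothing more can be done
None
```

I shut the tip box lid, took the pipette with the tip out of its stand, and carried it above the bottles to the open vial at the robot's left end of the rack. I handed the job in while still holding it there; no verdict was reported.

**Last checks**
- **Lid:** after I pressed it down, the side camera showed it flat, with a slope of about 0.001 rad and its top at 74 mm. I did not remeasure it after that; it still looked shut in the last picture.
- **Grip:** the fingers read 27.8 mm on the 28 mm side of the grip. The tool is about 0.001 rad off vertical, and the pipette looked upright in every picture.
- **Tip position:** the tip's end is at about (0.539, 0.341, 0.0905). That is about 11 mm above the rim and within about 2 mm of the measured mouth centre.
- **Other objects:** the jar and the other pipette measured where they started. The vials and the bottle looked undisturbed.

**What did not go cleanly**
- While I pressed the lid shut, the wrist force read 76 N, higher than I intended but under the 120 N limit. It was the fingers pressing, not the gripper's body.
- In the final view the arm hid the beaker and part of the bottle, so the beaker could not be measured and the bottle's reading was rough, about 12 mm off the earlier one. The beaker looked undisturbed in the pictures up to the carry.
- The two cameras put the mouth centre about 2.5 mm apart in y, so I aimed at the middle.
- Two move calls were refused because I left out the rotation; nothing moved.

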